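# Let a vial out of the shielded box with the lid lever

## Task

With the fingertips, press down the raised long end of the lever beside the shielded vial box, so that its short end raises the heavy flap and the vial rolls out into the white catch tray. Then ease the lever back up, so that the flap shuts fully without slamming, and let go of it. Only the lever is to be touched: leave the flap and the vial alone, keep the lever lying in its bracket, and leave everything else on the bench where it stands.

Things in the scene. Friction and masses are not known exactly. Their poses are not given: they have to be found in the camera images.
- vialbox: Fixed grey box, 150 (x) by 96 (y) by 111 mm high. Origin on the bench under its middle; x to its back (hinge side), y along the lever to its long end, z up; the vial rolls out to -x. The lever lies along y at x -20 mm, over a foot plate at the box's +y side; its bracket, two cheeks with open-topped notches 86 mm high, is centred at x -20, y 140 mm.
- flap (a joint): Flap hinge, rad: 0 shut, positive raised; the lever brings it to about 0.3, and the vial gets out past about 0.12. Heavy (about 1.8 kg) level steel frame with a clear pane, 151 by 100 mm, on top of the box at 104 mm height, hinged at the back; a skirt hanging at its front keeps the vial in. It falls shut by its own weight and takes the lever back up with it.
- lever: Loose steel lever, 230 mm long, bar 24 mm wide, its cross pin lying in the bracket's open notches. Origin on the pin's axis, 70 mm up; at rest its axes are the vialbox's. Long arm to +y, raised 0.30 rad; the short arm rests on a rubber bar, its toe under a ball on the flap. Pressed (6 to 13 N at the pad) the long arm sinks to 0.30 rad below level, onto a rubber stop; let go, it comes back up.
- lever_pad (a point): Where to press: centre of the top face of the flat pad at the lever's long end (44 mm across, 50 mm along the lever). It lies 130 mm along the arm from the pin's axis and 7 mm above the arm's centre line, some 115 mm above the bench at rest and 38 mm at the bottom stop, and moves on an arc about the pin.
- vial: Loose glass vial with a white cap, a lying cylinder of 24 mm diameter and 60 mm length along the box's y. Origin at its centre. It starts on the sloping floor inside the box behind the flap's skirt, about 50 mm above the bench, and rolls by itself to the front wall of the tray when the flap is raised.
- tray: Fixed white catch tray before the box (on its -x side), 104 (x) by 100 (y) mm, walls 40 mm high, floor sloping on down to the front wall. Origin on the bench under its middle; axes as the vialbox. The vial comes to rest there with its centre at about x -35 mm, 26 mm above the bench.
- beaker: Bystander: glass beaker, 64 mm wide, 85 mm high, standing behind the lever (to the +x of it). Origin under its base, as for all the bystanders.
- spare_vial: Bystander: another capped glass vial, 24 mm wide and 60 mm high, standing upright in front of the lever.
- timer: Bystander: white bench timer, 60 by 60 by 22 mm, lying in front of the lever's bracket, beside the tray.
- wash_bottle: Bystander: white bottle, 68 mm wide, 170 mm high, at the left or right of the work.
- reagent_jar: Bystander: amber jar, 70 mm wide, 100 mm high, at the left or right of the work.
- spatula: Bystander: spatula 180 mm long, lying on the right.
Things that resemble listed ones, but are neither listed nor needed, are in the scene too. What is shaped like the lever but yellow is not meant. What is shaped like the tray but pink is not meant.

How it is judged (in metres and radians):
On the way, in this order (a step that is already met when the one before it is completed fails the run):
1. the fingers press the lever and the flap begins to rise (joint above 0.08 rad) (contact force between the fingers and lever above 0.5 N and value of joint flap above 0.08 rad), for 0.05 s.
2. the vial rolls out into the tray (x of vial in the frame of tray below 0.03 m and z of vial in the frame of tray below 0.045 m), for 0.05 s.
At the end, for the whole second after the job is handed in: The vial lies at rest in the tray (centre within the tray's walls, in its front half), the flap is shut (below 0.03 rad), and the lever lies in its bracket (pin within 6 mm of its start) with the long end up again (pad above 100 mm) (x of vial in the frame of tray between -0.05 and 0 m and y of vial in the frame of tray between -0.045 and 0.045 m and height (world z) of vial below 0.045 m and linear speed of vial below 0.03 m/s and value of joint flap below 0.03 rad and distance of lever from where it was at the start of the episode below 0.006 m and height (world z) of lever_pad above 0.1 m); the robot touches nothing.
It fails at once if the robot touches the flap or the vial (contact force between any of the fingers, the arm and flap above 0.3 N or contact force between any of the fingers, the arm and vial above 0.3 N).
It fails at once if the lever comes out of its bracket (pin more than 12 mm from its start) (distance of lever from where it was at the start of the episode above 0.012 m).
It fails at once if the flap slams (falls faster than 2 rad/s) (velocity of joint flap below -2 rad/s).
It fails at once if a bystander is displaced by more than 30 mm (distance of any of beaker, spare_vial, timer, wash_bottle, reagent_jar, spatula from where it was at the start of the episode above 0.03 m).
It fails at once if a standing bystander is tipped (angle between any of beaker, spare_vial, timer, wash_bottle, reagent_jar's own z axis and vertical above 0.35 rad).
It also fails if it takes over 40 s, if anything falls off the work surface, if the arm or the gripper's body presses on something with over 40 N, if the wrist force passes 120 N, or if a joint passes its speed limit or range.

## Robot

A 6-joint arm with a two-finger parallel gripper is mounted at the origin on the work surface. World frame = base frame: x ahead of the robot, y to its left, z up, the work surface at z = 0. Lengths are in mm, angles in degrees, forces in N, time in s.
With the tool pointing down it reaches from about 275 to 825 mm from the base axis. Payload 4.9 kg.
Tool frame: the origin (TCP) lies midway between the tips of the shut fingers; the grasp point (between the pads) lies 19 mm behind it (ctrl.hold_point_z is the distance from the TCP to the grasp point, in mm); x points along the fingers, y is the direction in which the jaws open and shut, and the axes are right-handed (so a half turn about x gives the same grasp; the last joint's range is limited). The gripper opens to 85 mm and grips with 20 to 120 N. Pads are 22 mm wide; open, the fingers measure 114 mm over their backs; the gripper's body (76 mm by 85 mm) begins 54 mm behind the grasp point. The pads swing forward as they close: fully open they stand 13 mm farther back than shut.
Start: joints at [-81.601, 18.69, -11.035, 60.275, 0, 82.311], TCP at [152.43, -528.473, 231.281] pointing down, gripper open.
Joint ranges: [-152.03, 152.03], [-55.5, 102.48], [-74.3, 77.21], [-110.64, 120.58], [-84.22, 78.4], [-180, 180]. Speed limits (degrees/s): [147.25, 147.25, 180, 180, 180, 180].

## Interface

Orientations are given as a 3x3 rotation matrix whose columns are the frame's x, y, z axes.
In Python, from cell import ctrl gives the robot as it stands. Calls block until the motion is done:
- ctrl.reach(position, orientation): joint-space move of the TCP to a pose.
- ctrl.servo_line(position, frame=None, rate=150, force_limit=None): straight line of the TCP; frame=None keeps the orientation; rate is the mean speed in mm/s. With force_limit (N) it stops when the force on the tool has changed by that much, and returns True; else False.
- ctrl.move_joints(angles): joint-space move.
- ctrl.ungrasp() and ctrl.clamp(effort=None): open the fingers fully, or close them until they stop; effort is the grip in N (None keeps the last).
- ctrl.dwell(seconds).
- ctrl.inverse_kinematics(position, orientation): joint angles nearest the present ones, or None.
- ctrl.capture(name): name is "scene" or "side" or "wrist"; returns a dict with "frame" (400x640x3 uint8, blue, green, red), "vertical_fov" (degrees; the focal length in pixels is half the picture's height over the tangent of half this angle, whatever the lens; pixels are square), "cx", "cy" (the principal point, pixels), "world_to_cam" (4x4, takes a point from world to camera coordinates). Camera axes: x right, y down, z forward; pixel columns grow to the right and rows downward; lengths in mm; the calibration is good to about 2 mm. A picture is of the moment at which its call begins. There is no depth.
A pose or a line that the arm cannot do raises ctrl.IKError and nothing moves.
- ctrl.hand_in(): hands the job in, once; it reports no verdict.
Readings, each from a call of its own:
- ctrl.read_time(): time.
- ctrl.read_joint_positions(): joint angles.
- ctrl.read_qvel(): joint speeds.
- ctrl.read_joint_torque(): joint torques, N m.
- ctrl.read_eef_pos(): TCP position.
- ctrl.read_tool_rot(): TCP orientation.
- ctrl.read_wrist_force(): force on the tool from outside, world axes, zero at the start.
- ctrl.read_torque(): the same for the moment, N m.
- ctrl.read_gripper_width(): finger opening in mm.
Only numpy, scipy, OpenCV 4.12 (cv2) and the standard library are available. Lean on these libraries where they do the work, as an engineer would, in place of code of your own. Each camera call takes 0.05 s, during which the arm holds its last target. There are 200 camera calls.

## Working session

There is one attempt and no reset: what is moved stays moved. The work goes in short steps, each a Python script; the robot and the scene stay as the last script left them, time stands still between calls to the robot, and variables do not carry over. Pictures are saved under pics/ and viewed, about 8 in all and at most 12, crops included, and the job is handed in when it is done.

```bash
mkdir -p pics; cat > h.py <<'E'
import numpy as np, cv2
from cell import ctrl
def cap(n,fn=None):
    c=ctrl.capture(n)
    if fn: cv2.imwrite('pics/'+fn,c['frame'])
    return c
def ray(c,u,v):
    f=200/np.tan(np.radians(c['vertical_fov'])/2)
    T=np.array(c['world_to_cam']);R=T[:3,:3]
    d=R.T@np.array([(u-c['cx'])/f,(v-c['cy'])/f,1]);return -R.T@T[:3,3],d/np.linalg.norm(d)
def plane(c,u,v,z):
    o,d=ray(c,u,v);return o+d*(z-o[2])/d[2]
def proj(c,p):
    f=200/np.tan(np.radians(c['vertical_fov'])/2)
    T=np.array(c['world_to_cam']);q=T[:3,:3]@np.array(p)+T[:3,3];return np.array([f*q[0]/q[2]+c['cx'],f*q[1]/q[2]+c['cy']])
E
python3 - <<'E'
from h import *
import pickle
d={n:cap(n,n+'0.png') for n in('scene','side','wrist')}
pickle.dump(d,open('c0.pkl','wb'))
for n in d: print(n,d[n]['frame'].shape,d[n]['vertical_fov'],ray(d[n],320,200))
E
```

```text
scene (400, 640, 3) 46.57644559085531 (array([1234.24127501,  467.98627626, 1215.96294473]), array([-0.52342007, -0.35269793, -0.77565172]))
side (400, 640, 3) 50.28726651393189 (array([183.44385457, 781.91117141, 940.16816994]), array([ 0.27927631, -0.64929271, -0.70740633]))
wrist (400, 640, 3) 65.58249944354279 (array([ 227.30424096, -507.21307633,  374.15598595]), array([-0.29565561, -0.08662055, -0.95135936]))
```

View pics/scene0.png

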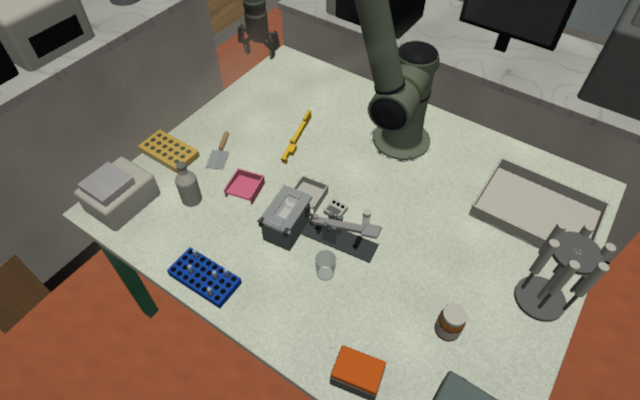

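View pics/side0.png

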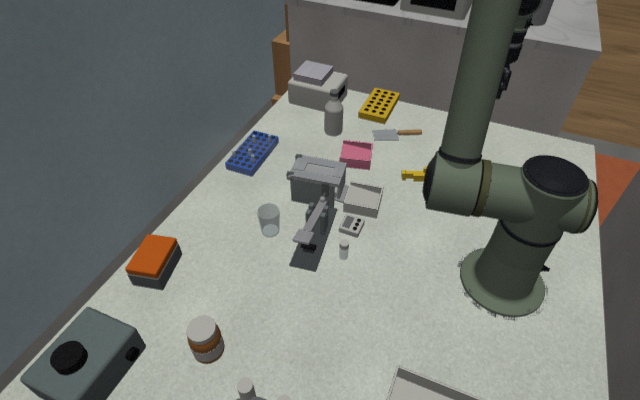

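The scene shows a grey lever at scene (345,222), with its pad near (370,229), beside the grey box at (287,215). The white tray is at (312,190). Possible mix-ups are the yellow lever at scene (297,135) and side (415,175), which is a decoy, and the pink tray at (243,185), also a decoy. I choose the grey lever, whose pad is near side (306,237), and check it in one close crop.

```bash
python3 - <<'E'
import cv2
a=cv2.imread('pics/scene0.png')[165:285,245:395];b=cv2.imread('pics/side0.png')[145:280,255:395]
f=lambda i:cv2.resize(i,(400,int(400*i.shape[0]/i.shape[1])),interpolation=cv2.INTER_CUBIC)
a,b=f(a),f(b);h=max(len(a),len(b))
p=lambda i:cv2.copyMakeBorder(i,0,h-len(i),0,0,cv2.BORDER_CONSTANT)
cv2.imwrite('pics/crop1.png',cv2.hconcat([p(a),p(b)]))
E
```

```text
(no output)
```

View pics/crop1.png

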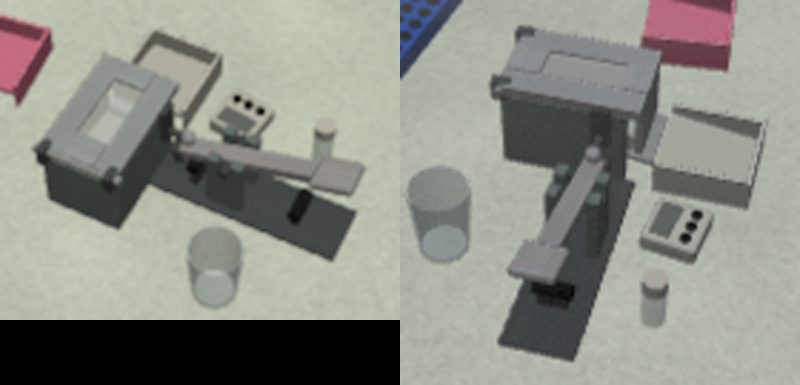

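```bash
python3 - <<'E'
from h import *
import pickle
d=pickle.load(open('c0.pkl','rb'));S,D=d['scene'],d['side']
s=lambda u,v:(245+u/2.667,165+v/2.667)
t=lambda u,v:(255+(u-400)/2.857,145+v/2.857)
def tri(a,b):
    o1,d1=ray(S,*a);o2,d2=ray(D,*b)
    k=np.linalg.lstsq(np.c_[d1,-d2],o2-o1,rcond=None)[0]
    p,q=o1+k[0]*d1,o2+k[1]*d2;return (p+q)/2,np.linalg.norm(p-q)
print('pad',tri(s(338,174),t(538,260)))
print('plate end side',plane(D,*t(499,343),3),plane(D,*t(576,360),3),'far',plane(D,*t(634,182),3))
print('plate end scene',plane(S,*s(357,210),3),plane(S,*s(333,260),3))
print('flap corners scene',[plane(S,*s(*q),108).round(0) for q in((105,55),(180,90),(118,172),(42,148))])
print('flap corners side',[plane(D,*t(*q),108).round(0) for q in((518,33),(662,52),(640,108),(495,88))])
print('spare',tri(s(325,125),t(655,278)),'beaker',tri(s(215,240),t(440,178)))
E
```

```text
pad (array([497.71134765, 154.99513066, 111.78650114]), np.float64(2.5496874569897074))
plate end side [529.79311762 180.95873374   3.        ] [455.54701129 169.97675846   3.        ] far [491.31078189 -64.50742896   3.        ]
plate end scene [456.19227989 167.4384578    3.        ] [531.0822067  179.12563518   3.        ]
flap corners scene [array([ 502., -161.,  108.]), array([496., -58., 108.]), array([630., -47., 108.]), array([ 652., -136.,  108.])]
flap corners side [array([ 654., -126.,  108.]), array([ 501., -159.,  108.]), array([490., -68., 108.]), array([637., -36., 108.])]
spare (array([409.07759528,  90.82992355,  57.75726255]), np.float64(2.191633613988016)) beaker (array([634.69843291,  85.89014557,  93.75047238]), np.float64(2.2938819493386737))
```

```bash
cat >> h.py <<'E'
yaw=np.radians(8.65);EX=np.array([np.cos(yaw),np.sin(yaw),0]);EY=np.array([-np.sin(yaw),np.cos(yaw),0])
PAD=np.array([497.7,155.,0]);PIN=PAD-122.1*EY
def Rt(s=1):
    x=np.array([0,0,-1.]);y=s*EX;return np.c_[x,y,np.cross(x,y)]
def at(a,w=0,PIN=PIN):  # TCP on pad with arm angle a
    return PIN+(130*np.cos(a)-7*np.sin(a))*EY+np.array([0,0,70+130*np.sin(a)+7*np.cos(a)+w*abs(np.tan(a))])
E
python3 - <<'E'
from h import *
ctrl.clamp(20)
print(ctrl.read_gripper_width(),ctrl.read_tool_rot())
p=np.array(ctrl.read_eef_pos());p[2]=290
ctrl.servo_line(p)
T=at(.3)+[0,0,160]
q=[(s,ctrl.inverse_kinematics(T,Rt(s))) for s in(1,-1)];print(q)
s=min([k for k in q if k[1] is not None],key=lambda k:abs(k[1][5]))[0];print(s)
ctrl.reach(T,Rt(s))
print(ctrl.read_eef_pos(),ctrl.read_wrist_force(),ctrl.read_time())
import pickle
c={n:cap(n,n+'1.png') for n in('wrist','side')};pickle.dump(c,open('c1.pkl','wb'))
print(proj(c['wrist'],at(.3)),proj(c['side'],at(.3)))
E
```

```text
-0.036605227901756715 [[-3.07687219e-06  2.77146644e-01 -9.60827632e-01]
 [ 2.13308859e-05 -9.60827631e-01 -2.77146644e-01]
 [-1.00000000e+00 -2.13480494e-05 -2.95543962e-06]]
[(1, array([  9.18427409,  14.14128867, -10.78561656,  65.07309477,
         0.        ,  90.53427409])), (-1, array([  9.18427409,  14.14128867, -10.78561656,  65.07309477,
         0.        , -89.46572591]))]
-1
[497.85903008 154.52805568 275.02330502] [0.52466354 0.07237713 0.25775865] 4.1583
[320.00201946 180.89790135] [303.60372967 234.77773325]
```

View pics/wrist1.png

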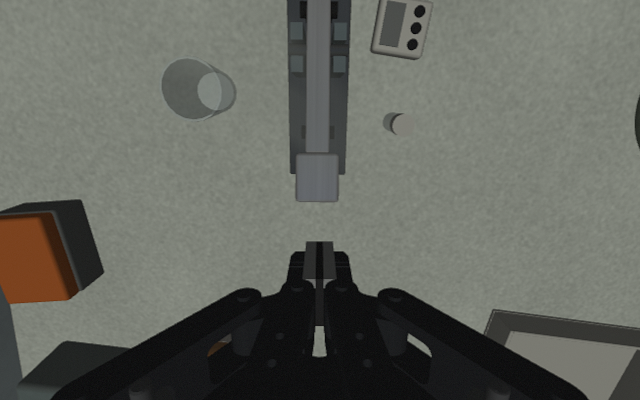

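The wrist view shows the grey pad centred at (317,177), where I predicted (320,181), and the lever runs straight up the picture. The fit is within about 3 mm, so I correct for that and press along the arc.

```bash
python3 - <<'E'
from h import *
import pickle
c=pickle.load(open('c1.pkl','rb'))['wrist']
P=plane(c,317,177.5,115);P[2]=0;print(P)
pin=P-122.1*EY
np.save('pin.npy',pin)
ctrl.servo_line(at(.3,0,pin)+[0,0,20],rate=120)
f0=np.array(ctrl.read_wrist_force())
hit=ctrl.servo_line(at(.3,0,pin)-[0,0,4],rate=30,force_limit=2.5)
print(hit,ctrl.read_eef_pos(),np.array(ctrl.read_wrist_force())-f0)
for a in np.arange(.24,-.241,-.06):
    h=ctrl.servo_line(at(a,10,pin),rate=45,force_limit=25)
    print(round(a,2),h,np.round(ctrl.read_eef_pos(),1),np.round(np.array(ctrl.read_wrist_force())-f0,1))
    if h: break
ctrl.dwell(1)
print(ctrl.read_time(),np.array(ctrl.read_wrist_force())-f0)
c={n:cap(n) for n in('scene','side')};pickle.dump(c,open('c2.pkl','wb'))
a=c['scene']['frame'][165:285,245:395];b=c['side']['frame'][145:280,255:395]
f=lambda i:cv2.resize(i,(400,360),interpolation=cv2.INTER_CUBIC)
cv2.imwrite('pics/crop2.png',cv2.hconcat([f(a),f(b)]))
E
```

```text
[501.2013088  152.01799956   0.        ]
True [500.89591614 152.34417357 111.78024979] [1.37973554e-03 5.30394628e-01 2.90386821e+00]
0.24 False [501.2 153.4 110.4] [ 1.1 -4.2  4.6]
0.18 False [502.  156.  102.6] [ 0.9 -2.2  6. ]
0.12 False [502.1 157.9  94.6] [ 2.4 -1.4  7. ]
0.06 False [502.1 159.2  86.3] [ 2.7 -1.3  5.5]
0.0 False [502.2 159.9  77.9] [ 2.8 -1.3  3.9]
-0.06 False [502.3 160.2  70.9] [ 2.4 -0.9  6.9]
-0.12 False [502.4 160.   63.7] [ 3.  -0.5  7.8]
-0.18 False [502.5 159.4  56.5] [ 1.8 -0.1  6.8]
-0.24 False [502.7 158.4  49.5] [2.8 0.2 7.4]
10.125 [3.10118394 0.90118701 7.2974609 ]
```

View pics/crop2.png

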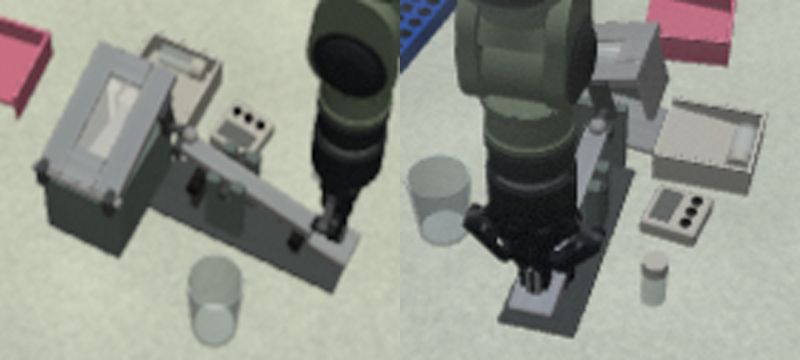

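The flap is raised and the pad is down. The vial lies against the tray's front wall, at crop side (742,145) and scene (180,65). Next I ease the lever back up slowly and let go.

```bash
python3 - <<'E'
from h import *
pin=np.load('pin.npy')
for a in np.arange(-.18,.25,.06):
    ctrl.servo_line(at(a,10,pin),rate=35)
    print(round(a,2),np.round(ctrl.read_eef_pos(),1),np.round(ctrl.read_wrist_force(),1))
e=np.array(ctrl.read_eef_pos())
ctrl.servo_line(e+[0,0,12],rate=12)
print(np.round(ctrl.read_wrist_force(),1))
ctrl.servo_line(e+[0,0,150],rate=100)
ctrl.dwell(.5)
print(ctrl.read_time(),ctrl.read_wrist_force())
c={n:cap(n) for n in('scene','side')}
a=c['scene']['frame'][165:285,245:395];b=c['side']['frame'][145:280,255:395]
f=lambda i:cv2.resize(i,(400,360),interpolation=cv2.INTER_CUBIC)
cv2.imwrite('pics/crop3.png',cv2.hconcat([f(a),f(b)]))
cap('wrist','wrist3.png')
E
```

```text
-0.18 [502.  159.   56.7] [ 0.3 -0.9  8.8]
-0.12 [501.4 159.3  63.7] [ 0.8 -2.4  7.5]
-0.06 [500.8 159.3  70.6] [-0.6 -3.8  7.5]
0.0 [500.4 158.9  77.6] [ 0.  -3.5  6.7]
0.06 [500.1 158.5  86. ] [-1.5 -4.7  6.2]
0.12 [500.1 157.6  94.5] [-1.6 -4.   5.7]
0.18 [500.6 156.2 102.8] [-1.2 -4.   5.6]
0.24 [501.4 154.2 111. ] [-0.8 -4.8  4.5]
[ 0.1  0.2 -0.1]
16.4833 [0.3517181  0.01764357 0.23309775]
```

View pics/crop3.png

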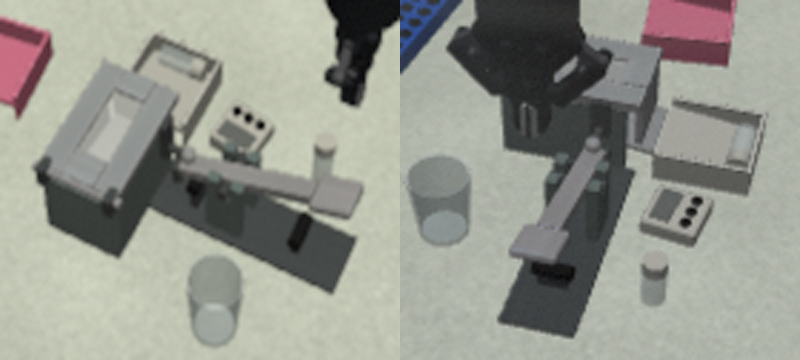

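View pics/wrist3.png

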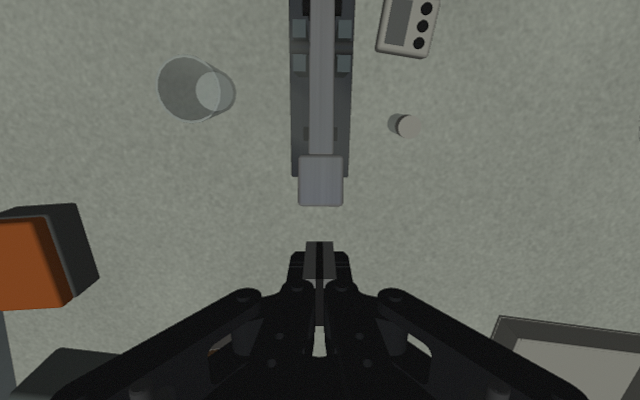

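The flap looks shut, the pad is up again and the vial lies in the tray at side crop (742,145). I make one numeric comparison with the first pictures, then hand in.

```bash
python3 - <<'E'
from h import *
import pickle
o=pickle.load(open('c0.pkl','rb'))
for n,rois in (('scene',{'pad':(218,358,26,26),'bracket':(205,318,30,30),'flap':(182,258,50,60)}),('side',{'pad':(225,290,28,34),'lever':(193,305,30,25)})):
    f=ctrl.capture(n)['frame']
    for k,(r,c,h,w) in rois.items():
        t=o[n]['frame'][r:r+h,c:c+w];s=f[r-6:r+h+6,c-6:c+w+6]
        m=cv2.minMaxLoc(cv2.matchTemplate(s,t,cv2.TM_CCOEFF_NORMED));print(n,k,'shift',m[3][0]-6,m[3][1]-6,'score',round(m[1],3))
ctrl.hand_in();print(ctrl.read_time())
E
```

```text
scene pad shift 0 0 score 0.987
scene bracket shift 0 0 score 0.998
scene flap shift 0 0 score 0.99
side pad shift 0 0 score 0.992
side lever shift 0 0 score 0.996
the job is handed in; nothing more can be done
the job is handed in; nothing more can be done
```

I pressed the lever's pad down with the shut fingertips to about 0.24 rad below level, stopping just short of the rubber stop. The flap rose and the vial rolled out to the tray's front wall. I then eased the lever back up along the same arc, let go, and lifted 150 mm clear before handing in.

- **Forces:** the vertical force during the press stayed at or below 7.8 N. After letting go it was back to near zero.
- **Last pictures:** they show the vial in the front half of the tray and the flap shut. The lever pad, bracket and flap matched the first pictures to the pixel (about 2 mm).
- **Bystanders:** the beaker, spare vial and timer look unmoved. I did not look at the wash bottle, reagent jar or spatula again, but the arm felt no contact away from the pad.
- **Time:** the clock read about 16.5 s after the retreat, shortly before handing in.

No check failed. One pair of measurements differed: the close wrist view put the pad about 4–5 mm from my first estimate, and I used the wrist value. The flap's closing speed was not measured directly; the upward easing ran at 35 mm/s and then 12 mm/s, with the pad still pushing on the fingertips until the final slow lift.

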